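# Switch on the mineral lamp under its hooded guard

## Robot

A 6-joint arm with a two-finger parallel gripper is mounted at the origin on the work surface. World frame = base frame: x ahead of the robot, y to its left, z up, the work surface at z = 0. Lengths are in m, angles in rad, forces in N, time in s.
With the tool pointing down it reaches from about 0.35 to 0.85 m from the base axis. Payload 8.1 kg.
Tool frame: the origin (TCP) lies midway between the tips of the shut fingers; the grasp point (between the pads) lies env.grip_point_offset behind it (env.grip_point_offset is the distance from the TCP to the grasp point, in m); z points along the fingers, y is the line along which they close (so a half turn about z gives the same grasp; the last joint's range is limited). The gripper opens to 93 mm and grips with 3 to 60 N. Pads are 15 mm wide; open, the fingers measure 128 mm over their backs; the gripper's body (75 mm by 188 mm) begins 65 mm behind the grasp point.
Start: joints at [-1.32, 0.13, 1.488, -0, 1.523, -0.085], TCP at [0.198, -0.566, 0.219] pointing down, gripper open.
Joint ranges: [-2.96, 2.96], [-0.89, 2.26], [0.02, 2.5], [-1.34, 4.48], [0, 2.73], [-2.66, 2.66]. Speed limits (rad/s): [2.39, 2.39, 2.79, 3.14, 3.14, 3.14].

## Interface

Orientations are given as a unit quaternion [x, y, z, w].
In Python, from rig import env gives the robot as it stands. The module is installed in compiled form; this text tells all that it offers.
- The arm moves only by the shell command python3 -m inch 'ROWS'. ROWS is JSON, a list of rows, each an object of numbers: "x", "y", "z": the shift along the tool's x, y, z in m; "ax", "ay", "az": the turn, a rotation vector about the tool's x, y, z in degrees; "claw": the opening in per cent of the stroke, from 0 (shut) to 100 (fully open). In form: [{"x": .., "y": .., "z": .., "ax": .., "ay": .., "az": .., "claw": ..}, ...]. A call has 1 to 20 rows; each row shifts and turns the commanded pose from where the row before left it, along the tool's axes as they then stand; what a row does not reach is not made up. A row lasts 1/10 s, in which the tool goes at most 50 mm and 8.59 degrees, less where a joint would pass 70% of its speed; a pose out of reach is approached as far as the arm can. A call with a gripper value outside its range is refused whole. The fingers move at their own pace and stop on an object; the grip force is fixed at half the most. Time passes only in rows, so rows that do not move let the fingers close. It gives the time, the measured TCP pose, the force, the opening and the grip force at its end, in the units of the state.
- env.observe(): the state, without advancing time (a new reading comes with each control period).
- env.grab_frame(name): name is "scene" or "top" or "wrist"; returns a dict with "pixels" (420x560x3 uint8, red, green, blue), "fx", "fy", "cx", "cy" (pixels), "D" ([k1, k2, p1, p2, k3] as OpenCV has them; the pictures are not rectified), "camera_from_world" (4x4, takes a point from world to camera coordinates); the wrist camera has in their place "T_tool_cam" (4x4, takes a point from camera to tool coordinates, whose origin is the TCP and whose axes are the flange's). Camera axes: x right, y down, z forward; pixel columns grow to the right and rows downward; lengths in m; the calibration is good to about 2 mm. A picture is of the moment at which its call begins: read the wrist's pose just before it. There is no depth.
- env.finish_job(): hands the job in; it is judged then, once.
The state is a dict: "clock": time; "joint_positions": joint angles; "joint_velocities": joint speeds; "effort": joint torques, N m; "eef_pos": TCP position; "tool_rot": TCP orientation; "contact_force": force on the tool from outside, world axes, zero at the start; "wrist_torque": the same for the moment, N m; "finger_gap": opening from 0.0 (shut) to 1.0 (fully open); "gripper_force": force on a finger pad.
Only numpy, scipy, OpenCV 4.12 (cv2) and the standard library are available. Lean on these libraries where they do the work, as an engineer would, in place of code of your own. Each camera call takes 0.05 s, during which the arm holds its last target. There are 200 camera calls.

## Task

Switch on the mineral display lamp: at the box with the hooded switch, swing the hood up and back with a fingertip until it stays open by itself, push the toggle beneath it all the way over to the back, to on, then tip the hood forward again and let it drop fully shut over the toggle. Only push with the fingers: grip nothing, do not shift or lift the box, and leave the neighbouring boxes with their open toggle and knob, and the specimens and tools around, as they are.

Things in the scene. Friction and masses are not known exactly. Their poses are not given: they have to be found in the camera images.
- uv_box: Box with the hooded switch: grey metal case on rubber feet, loose but heavy (about 2 kg), 140 mm deep (own x) x 100 wide (own y), top face 60 mm up. Origin: centre of its underside; own x points from its front (robot side) to its back, z up. Stands upright, turned up to 0.35 rad, in any place of a row of three like boxes.
- hood_hinge (a point): Centre of the hood's hinge pin, on uv_box at own (15, 0, 66) mm; the pin runs along the box's own y; axes as uv_box. Hinge ears and pin reach 34 mm either side.
- hood_lip (a point): Middle of the flared front edge (50 mm wide) of the black hood; moves with it. Shut, it lies 58 mm in front of (box -x) and 56 mm above the hinge pin; from here the lip slants down and back to the front edge of the roof, 48 mm in front of and 42 mm above the pin. Hood fully open: 42 mm behind and 69 mm above the pin.
- hood_front (a point): Middle of the lower, free edge of the front wall of the hood; moves with it. Hood: 3 mm black plastic, 50 mm wide, about 60 g, with roof (42 mm above the pin when shut, from over the pin 48 mm forward), front wall and two cheeks, open below and behind. Shut, this edge is 48 mm in front of and 6 mm above the pin; fully open, 5 mm in front of and 48 mm above it.
- hood (a joint): Hood angle, rad: 0 shut, 1.35 swung up and back against its stop (turns about the pin; the lip goes up and to the back). Free-moving, gravity only: beyond about 0.8 it tips over to the stop and stays open, below that it drops shut. A push under 2 N at the lip moves it. Open, it leaves the toggle free from the front and above.
- toggle_tip (a point): Tip of the steel bat toggle under the hood. Pivot on uv_box at own (-13, 0, 62) mm, 28 mm in front of the hinge pin; the bat is 34 mm long, up to 10 mm thick. Off it leans 0.35 rad to the front, tip at own (-25, 0, 94) mm; on, 0.35 rad to the back, tip at (-1, 0, 94) mm.
- toggle (a joint): Toggle angle, rad: 0 off (leaning to the front of its box, the start), 0.70 on (leaning to the back). It stays where it is left, so push it right over to its stop; 1 to 3 N moves it.
- plain_box: Neighbouring box of the same case (140 x 100 x 60 mm, origin at the centre of the underside), fixed, with an open, unhooded toggle on top (up to about 130 mm high in all). Leave alone.
- plain_toggle (a joint): Angle of the open toggle on plain_box, rad, 0 to 0.8, anywhere at the start; stays where it is left. Leave alone.
- dimmer_box: Neighbouring box of the same case, fixed, with a black rotary knob on top (up to about 110 mm high in all). Leave alone.
- dimmer (a joint): Angle of the knob on dimmer_box, rad. Leave alone.
- dimmer_mark (a point): A point on the rim of the knob on dimmer_box, 18 mm from its axis; turns with it.
- plain_toggle_tip (a point): Tip of the open toggle on plain_box.
- ammonite: loose brown coiled fossil, a disc 48 mm across, 18 mm high; origin at its underside. Leave where it lies.
- jar: loose small closed jar, 38 mm across, 50 mm high; origin at its underside. Leave where it lies.
- loupe: loose black hand lens lying flat, 90 mm long, 42 mm across, 10 mm high; origin at its underside. Leave where it lies.
- brush: loose cleaning brush lying flat, 140 mm long, handle towards its own -x; origin at its underside. Leave where it lies.
- geode: loose pale mineral lump, about 50 mm across, 31 mm high; origin at its underside. Leave where it lies.
- galena: loose dark mineral lump, about 50 mm across, 31 mm high; origin at its underside. Leave where it lies.
- slab: loose flat fossil slab 60 x 45 x 14 mm; origin at its underside. Leave where it lies.
Not all that is in view belongs to the job. Leave any yellow look-alike of the uv_box alone.

How it is judged:
By the outcome, as a careful person would: the job done as asked, in the order asked, and still so for the second after the job is handed in, with the robot touching nothing.
It also fails if it takes over 59 s, if anything falls off the work surface, if the arm or the gripper's body presses on something with over 40 N, if the wrist force passes 120 N, or if a joint passes its speed limit or range.

## Working session

There is one attempt and no reset: what is moved stays moved. The work goes in short steps, Python scripts to look and compute and a shell command to move; the robot and the scene stay as the last step left them, time stands still between calls to the robot, and variables do not carry over. Pictures are saved under pics/ and viewed, at most 10 in all, crops included, and the job is handed in when it is done.

```bash
mkdir -p pics; python3 - <<'E'
from rig import env
import cv2,pickle
o=env.observe();print({k:o[k] for k in('clock','eef_pos','tool_rot','finger_gap','contact_force')},env.grip_point_offset)
for n in('scene','top'):
    f=env.grab_frame(n);pickle.dump(f,open(n+'0.pkl','wb'));cv2.imwrite(f'pics/{n}0.png',f['pixels'][:,:,::-1])
    print(n,f['fx'],f['cx'],f['D'],f['camera_from_world'])
E
```

```text
{'clock': 0.0, 'eef_pos': array([ 0.19759869, -0.56592099,  0.21759754]), 'tool_rot': array([ 9.85935780e-01,  1.67122096e-01, -7.28303744e-05, -9.15505067e-04]), 'finger_gap': 0.9985351848059185, 'contact_force': array([-0.43101136, -0.02240697,  0.18195054])} 0.0188
scene 418.4066335448576 280.33352844392834 [0.01759771 0.         0.         0.         0.        ] [[ 0.06868798  0.99746278  0.01870734  0.03965362]
 [ 0.54321941 -0.02166634 -0.83931117 -0.18939593]
 [-0.83677633  0.06781278 -0.54332936  1.77786437]
 [ 0.          0.          0.          1.        ]]
top 473.8619131005473 270.162469827421 [-0.07448042  0.          0.          0.          0.        ] [[-0.02724649 -0.99960926  0.00624196 -0.05821627]
 [-0.99229203  0.02629085 -0.12110042  0.50760176]
 [ 0.12088899 -0.00949341 -0.99262064  1.21130132]
 [ 0.          0.          0.          1.        ]]
```

View pics/scene0.png

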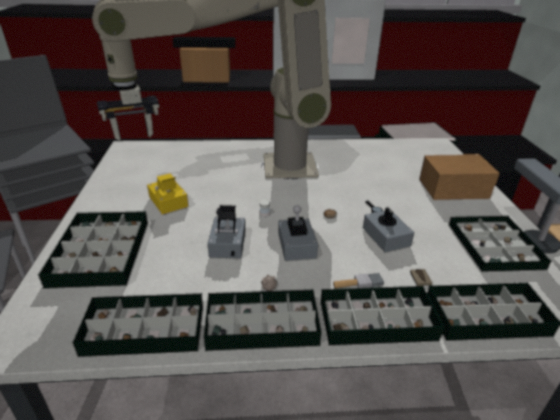

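View pics/top0.png

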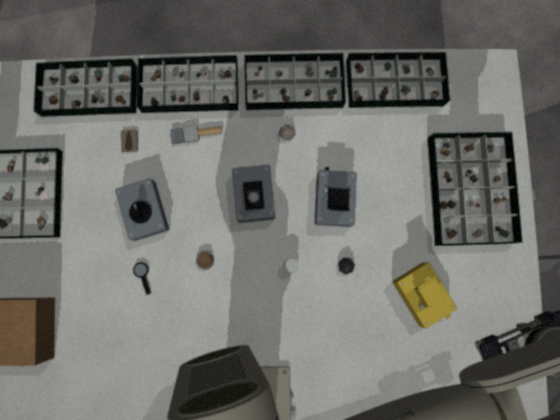

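The uv_box is the right-hand box in the top picture (336,197), with its hood at (338,200). In the scene picture it is at (227,235). The plain box is at (254,193) and the dimmer at (142,210). The jar (291,266) and galena (346,265) stand in front of the row.

```bash
cat > h.py <<'E'
import numpy as np,cv2
def K(f): return np.array([[f['fx'],0,f['cx']],[0,f['fy'],f['cy']],[0,0,1.]])
def plane(f,uv,z,T=None):
    T=f['camera_from_world'] if T is None else T
    p=cv2.undistortPoints(np.array(uv,float).reshape(-1,1,2),K(f),np.array(f['D'])).reshape(-1,2)
    d=np.c_[p,np.ones(len(p))]@T[:3,:3]; c=-T[:3,:3].T@T[:3,3]
    return c+d*((z-c[2])/d[:,2])[:,None]
def proj(f,P,T=None):
    T=f['camera_from_world'] if T is None else T
    return cv2.projectPoints(np.array(P,float).reshape(-1,3),cv2.Rodrigues(T[:3,:3])[0],T[:3,3],K(f),np.array(f['D']))[0].reshape(-1,2)
def box(b,P):
    x,y,t=b;c,s=np.cos(t),np.sin(t);P=np.array(P,float).reshape(-1,3)/1000
    return np.c_[x+c*P[:,0]-s*P[:,1],y+s*P[:,0]+c*P[:,1],P[:,2]]
E
python3 - <<'E'
import pickle,cv2,numpy as np
from h import *
ims=[]
for n,(u,v,w,h) in {'top':(300,150,80,100),'scene':(190,190,80,100)}.items():
    f=pickle.load(open(n+'0.pkl','rb'))
    ims.append(cv2.resize(f['pixels'][v:v+h,u:u+w,::-1],None,fx=5,fy=5,interpolation=cv2.INTER_CUBIC))
cv2.imwrite('pics/c0.png',np.hstack(ims))
f=pickle.load(open('top0.pkl','rb'))
print(plane(f,[(336,197)],.06),plane(f,[(254,193)],.06),plane(f,[(346,265)],.02),plane(f,[(291,266)],.03))
E
```

```text
[[ 0.54189207 -0.24240482  0.06      ]] [[ 0.55779721 -0.03144858  0.06      ]] [[ 0.36726934 -0.26694881  0.02      ]] [[ 0.36871646 -0.12214654  0.03      ]]
```

View pics/c0.png

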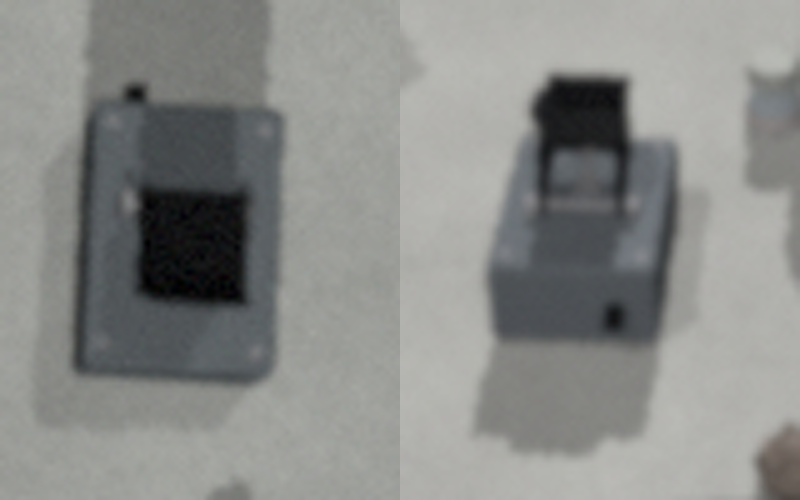

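The crop shows the hood shut. The top-face back corners are at about (95,102) and (283,108) in the top crop, and the pin ends are at about (530,203) and (638,203) in the scene crop.

```bash
python3 - <<'E'
import pickle
from h import *
t=pickle.load(open('top0.pkl','rb'));s=pickle.load(open('scene0.pkl','rb'))
ct=lambda L:[(300+u/5-.4,150+v/5-.4) for u,v in L]
cs=lambda L:[(190+(u-400)/5-.4,190+v/5-.4) for u,v in L]
np.set_printoptions(precision=4,suppress=True)
A=plane(t,ct([(92,101),(284,108)]),.06);print('top back',A)
B=plane(s,cs([(491,268),(661,266)]),.06);print('scene back',B)
P=plane(s,cs([(530,203),(638,203)]),.066);print('pin',P,np.linalg.norm(P[0]-P[1]))
F=plane(s,cs([(549,80),(628,80)]),.122);print('lip scene',F)
L=plane(t,ct([(139,298),(245,303)]),.122);print('lip top',L)
S=plane(t,ct([(92,101),(78,360),(284,108),(272,365)]),.06);d=S[[0,2]]-S[[1,3]];print('sides',np.arctan2(d[:,1],d[:,0]),np.linalg.norm(d,axis=1))
for X in(A,B,P,F,L):
    d=X[0]-X[1]; d=d if d[1]>0 else -d; print(np.arctan2(-d[0],d[1]),np.linalg.norm(d),X.mean(0))
E
```

```text
top back [[ 0.6145 -0.1988  0.06  ]
 [ 0.6084 -0.2987  0.06  ]]
scene back [[ 0.6072 -0.2941  0.06  ]
 [ 0.6097 -0.1956  0.06  ]]
pin [[ 0.5516 -0.2746  0.066 ]
 [ 0.5544 -0.2098  0.066 ]] 0.06490033713287764
lip scene [[ 0.5019 -0.2625  0.122 ]
 [ 0.5037 -0.2146  0.122 ]]
lip top [[ 0.5028 -0.2107  0.122 ]
 [ 0.499  -0.2624  0.122 ]]
sides [-0.0931 -0.0963] [0.1354 0.1346]
-0.0609727644873555 0.10012124782781186 [ 0.6114 -0.2488  0.06  ]
-0.02551360344986031 0.09849730561066843 [ 0.6084 -0.2449  0.06  ]
-0.04307859932091879 0.06490033713287764 [ 0.553  -0.2422  0.066 ]
-0.039094520771558304 0.04790963394924264 [ 0.5028 -0.2386  0.122 ]
-0.07362563145723007 0.05188471448767312 [ 0.5009 -0.2365  0.122 ]
```

```bash
python3 -m inch '[{"az":7.77,"claw":0},{"az":7.77,"claw":0},{"az":7.76,"claw":0},{"x":0.02,"y":-0.03,"claw":0},{"x":0.026,"y":-0.036,"claw":0},{"x":0.026,"y":-0.036,"claw":0},{"x":0.026,"y":-0.036,"claw":0},{"x":0.026,"y":-0.036,"claw":0},{"x":0.026,"y":-0.036,"claw":0},{"x":0.026,"y":-0.036,"claw":0},{"x":0.026,"y":-0.036,"claw":0},{"x":0.025,"y":-0.03,"claw":0},{"x":0.02,"y":-0.025,"claw":0},{"x":0.01,"y":-0.011,"claw":0},{"claw":0},{"claw":0}]'
python3 - <<'E'
from rig import env
from h import *
from scipy.spatial.transform import Rotation as R
o=env.observe();f=env.grab_frame('wrist');print(o['clock'],o['eef_pos'],o['finger_gap'],o['contact_force'],R.from_quat(o['tool_rot']).as_matrix().round(3))
T=np.eye(4);T[:3,:3]=R.from_quat(o['tool_rot']).as_matrix();T[:3,3]=o['eef_pos']
C=np.linalg.inv(T@f['T_tool_cam']);im=f['pixels'][:,:,::-1].copy()
b=(.5415,-.241,-.07)
for p in proj(f,box(b,[(70,50,60),(70,-50,60),(-70,50,60),(-70,-50,60),(15,34,66),(15,-34,66),(-43,25,122),(-43,-25,122)]),C): cv2.circle(im,tuple(int(round(a)) for a in p),3,(0,0,255),1)
cv2.imwrite('pics/w1.png',im)
E
```

```text
0.1 [ 0.19759429 -0.56599461  0.21768829] 0.9995913502593663 [ 0.53680356  0.37031667 -0.19280984] [[ 0.944  0.33  -0.   ]
 [ 0.33  -0.944  0.002]
 [ 0.    -0.002 -1.   ]]validation failed for argument at $[0]...
```

View pics/w1.png

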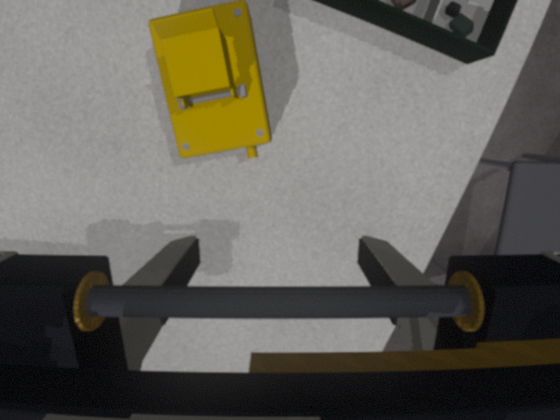

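The call was refused, probably because each row needs all its keys. The picture shows only the yellow decoy at (210,80). I'll resend with full rows.

```bash
python3 -m inch '[{"x":0,"y":0,"z":0,"ax":0,"ay":0,"az":7.77,"claw":0},{"x":0,"y":0,"z":0,"ax":0,"ay":0,"az":7.77,"claw":0},{"x":0,"y":0,"z":0,"ax":0,"ay":0,"az":7.76,"claw":0},{"x":0.02,"y":-0.03,"z":0,"ax":0,"ay":0,"az":0,"claw":0},{"x":0.026,"y":-0.036,"z":0,"ax":0,"ay":0,"az":0,"claw":0},{"x":0.026,"y":-0.036,"z":0,"ax":0,"ay":0,"az":0,"claw":0},{"x":0.026,"y":-0.036,"z":0,"ax":0,"ay":0,"az":0,"claw":0},{"x":0.026,"y":-0.036,"z":0,"ax":0,"ay":0,"az":0,"claw":0},{"x":0.026,"y":-0.036,"z":0,"ax":0,"ay":0,"az":0,"claw":0},{"x":0.026,"y":-0.036,"z":0,"ax":0,"ay":0,"az":0,"claw":0},{"x":0.026,"y":-0.036,"z":0,"ax":0,"ay":0,"az":0,"claw":0},{"x":0.025,"y":-0.03,"z":0,"ax":0,"ay":0,"az":0,"claw":0},{"x":0.02,"y":-0.025,"z":0,"ax":0,"ay":0,"az":0,"claw":0},{"x":0.01,"y":-0.011,"z":0,"ax":0,"ay":0,"az":0,"claw":0},{"x":0,"y":0,"z":0,"ax":0,"ay":0,"az":0,"claw":0}]'
cat > look.py <<'E'
import sys
from rig import env
from h import *
from scipy.spatial.transform import Rotation as R
o=env.observe();f=env.grab_frame('wrist');print(o['clock'],o['eef_pos'],o['finger_gap'],o['contact_force'],R.from_quat(o['tool_rot']).as_matrix().round(3))
T=np.eye(4);T[:3,:3]=R.from_quat(o['tool_rot']).as_matrix();T[:3,3]=o['eef_pos']
C=np.linalg.inv(T@f['T_tool_cam']);im=f['pixels'][:,:,::-1].copy()
b=(.5415,-.241,-.07)
import pickle;pickle.dump((f,C),open(sys.argv[1]+'.pkl','wb'))
for p in proj(f,box(b,[(70,50,60),(70,-50,60),(-70,50,60),(-70,-50,60),(15,34,66),(15,-34,66),(-43,25,122),(-43,-25,122)]),C): cv2.circle(im,tuple(int(round(a)) for a in p),3,(0,0,255),1)
cv2.imwrite(f'pics/{sys.argv[1]}.png',im)
E
python3 look.py w2
```

```text
clock: 1.65
eef_pos: [0.4795, -0.2363, 0.2183]
tool_rot: [0.999, -0.034, -0.0, -0.0]
contact_force: [0.3, 0.1, -0.7]
finger_gap: 0.008
gripper_force: 0.0
1.65 [ 0.47951066 -0.23630052  0.2183084 ] 0.008216606540935947 [ 0.33242922  0.10486785 -0.65309073] [[ 0.998 -0.068 -0.   ]
 [-0.068 -0.998  0.   ]
 [-0.    -0.    -1.   ]]
```

View pics/w2.png

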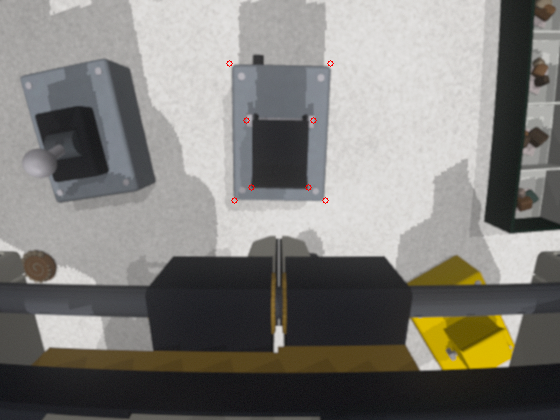

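The model corners (red) land on the box and hood within about 2 px (back edge at row 65, lip at row 187). The fingers, at column 279, are centred on the hood. I'll descend in front of the lip and start pushing.

```bash
python3 -m inch '[{"x":0,"y":0,"z":0.035,"ax":0,"ay":0,"az":0,"claw":0},{"x":0,"y":0,"z":0.035,"ax":0,"ay":0,"az":0,"claw":0},{"x":0,"y":0,"z":0.025,"ax":0,"ay":0,"az":0,"claw":0},{"x":0,"y":0,"z":0.008,"ax":0,"ay":0,"az":0,"claw":0},{"x":0.004,"y":0,"z":0,"ax":0,"ay":0,"az":0,"claw":0},{"x":0.004,"y":0,"z":0,"ax":0,"ay":0,"az":0,"claw":0},{"x":0.004,"y":0,"z":0,"ax":0,"ay":0,"az":0,"claw":0},{"x":0.004,"y":0,"z":0,"ax":0,"ay":0,"az":0,"claw":0},{"x":0.004,"y":0,"z":-0.001,"ax":0,"ay":0,"az":0,"claw":0},{"x":0.004,"y":0,"z":-0.002,"ax":0,"ay":0,"az":0,"claw":0},{"x":0.004,"y":0,"z":-0.002,"ax":0,"ay":0,"az":0,"claw":0}]'
```

```text
clock: 2.8
eef_pos: [0.5071, -0.2395, 0.121]
tool_rot: [0.999, -0.035, 0.0, 0.0]
contact_force: [-2.2, 0.5, 0.8]
finger_gap: 0.005
gripper_force: 0.6
```

```bash
python3 -m inch '[{"x":0.004,"y":0,"z":-0.002,"ax":0,"ay":0,"az":0,"claw":0},{"x":0.004,"y":0,"z":-0.002,"ax":0,"ay":0,"az":0,"claw":0},{"x":0.004,"y":0,"z":-0.002,"ax":0,"ay":0,"az":0,"claw":0},{"x":0.004,"y":0,"z":-0.002,"ax":0,"ay":0,"az":0,"claw":0},{"x":0.004,"y":0,"z":-0.002,"ax":0,"ay":0,"az":0,"claw":0}]'
python3 -m inch '[{"x":0.004,"y":0,"z":-0.002,"ax":0,"ay":0,"az":0,"claw":0},{"x":0.004,"y":0,"z":-0.002,"ax":0,"ay":0,"az":0,"claw":0},{"x":0.004,"y":0,"z":-0.002,"ax":0,"ay":0,"az":0,"claw":0},{"x":0.004,"y":0,"z":-0.001,"ax":0,"ay":0,"az":0,"claw":0},{"x":0.004,"y":0,"z":0,"ax":0,"ay":0,"az":0,"claw":0},{"x":0.004,"y":0,"z":0,"ax":0,"ay":0,"az":0,"claw":0},{"x":0.004,"y":0,"z":0,"ax":0,"ay":0,"az":0,"claw":0},{"x":0.004,"y":0,"z":0,"ax":0,"ay":0,"az":0,"claw":0},{"x":0.004,"y":0,"z":0,"ax":0,"ay":0,"az":0,"claw":0},{"x":0.004,"y":0,"z":0,"ax":0,"ay":0,"az":0,"claw":0}]'
python3 look.py w3
```

```text
clock: 3.3
eef_pos: [0.527, -0.2409, 0.1307]
tool_rot: [0.999, -0.035, 0.0, -0.0]
contact_force: [-0.3, 0.1, 0.4]
finger_gap: 0.005
gripper_force: 0.0
clock: 4.3
eef_pos: [0.5668, -0.2438, 0.1376]
tool_rot: [0.999, -0.035, -0.0, -0.0]
contact_force: [-0.8, 0.1, -0.3]
finger_gap: 0.004
gripper_force: 0.0
4.3 [ 0.56679094 -0.24380541  0.13755331] 0.003923898806265333 [-0.80216129  0.14349948 -0.32814941] [[ 0.997 -0.071 -0.   ]
 [-0.071 -0.997  0.   ]
 [-0.    -0.    -1.   ]]
```

View pics/w3.png

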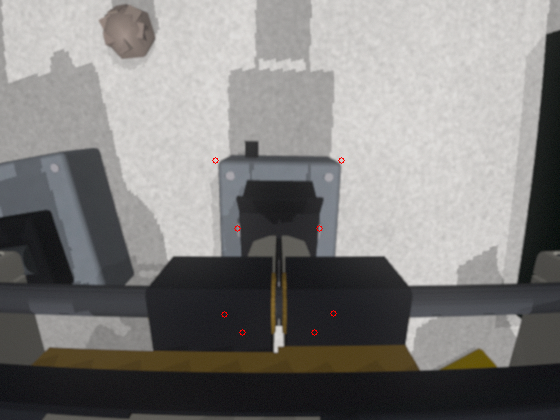

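The hood is tipped back behind the fingers, with its lip at about row 185. I'll withdraw forward, then go down in front of the toggle and check.

```bash
python3 -m inch '[{"x":-0.01,"y":0,"z":-0.005,"ax":0,"ay":0,"az":0,"claw":0},{"x":-0.02,"y":0,"z":0,"ax":0,"ay":0,"az":0,"claw":0},{"x":-0.02,"y":0,"z":0,"ax":0,"ay":0,"az":0,"claw":0},{"x":-0.02,"y":0,"z":0,"ax":0,"ay":0,"az":0,"claw":0},{"x":-0.015,"y":0,"z":0,"ax":0,"ay":0,"az":0,"claw":0},{"x":-0.005,"y":0,"z":0.01,"ax":0,"ay":0,"az":0,"claw":0},{"x":0,"y":0,"z":0.02,"ax":0,"ay":0,"az":0,"claw":0},{"x":0,"y":0,"z":0.02,"ax":0,"ay":0,"az":0,"claw":0},{"x":0,"y":0,"z":0.01,"ax":0,"ay":0,"az":0,"claw":0},{"x":0,"y":0,"z":0,"ax":0,"ay":0,"az":0,"claw":0},{"x":0,"y":0,"z":0,"ax":0,"ay":0,"az":0,"claw":0}]'
python3 look.py w4
python3 - <<'E'
from rig import env
import cv2,numpy as np,pickle
a=pickle.load(open('w4.pkl','rb'))[0]['pixels'][40:260,180:400,::-1]
s=env.grab_frame('scene')['pixels'][190:280,190:270,::-1]
cv2.imwrite('pics/c4.png',np.hstack([cv2.resize(a,(440,440)),cv2.resize(s,(360,440),interpolation=cv2.INTER_CUBIC)]))
E
```

```text
clock: 5.45
eef_pos: [0.4769, -0.2375, 0.0829]
tool_rot: [0.999, -0.035, 0.0, -0.0]
contact_force: [-0.1, 0.1, -0.5]
finger_gap: 0.006
gripper_force: 0.0
5.45 [ 0.47691759 -0.23747917  0.0828995 ] 0.005701749526134197 [-0.13868332  0.10475572 -0.47373975] [[ 0.997 -0.071  0.   ]
 [-0.071 -0.997  0.   ]
 [ 0.    -0.    -1.   ]]
```

View pics/c4.png

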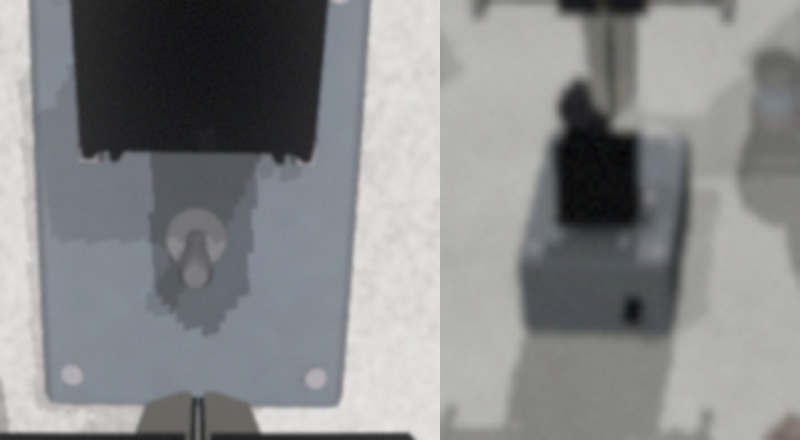

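The hood stays open. The toggle stands at about (195,265) in the left crop, in line with the fingers at column 198 and leaning forward. I'll push it now.

```bash
python3 -m inch '[{"x":0.01,"y":0,"z":0,"ax":0,"ay":0,"az":0,"claw":0},{"x":0.01,"y":0,"z":0,"ax":0,"ay":0,"az":0,"claw":0},{"x":0.005,"y":0,"z":0,"ax":0,"ay":0,"az":0,"claw":0},{"x":0.004,"y":0,"z":0,"ax":0,"ay":0,"az":0,"claw":0},{"x":0.004,"y":0,"z":0,"ax":0,"ay":0,"az":0,"claw":0}]'
python3 -m inch '[{"x":0.003,"y":0,"z":0,"ax":0,"ay":0,"az":0,"claw":0},{"x":0.003,"y":0,"z":0,"ax":0,"ay":0,"az":0,"claw":0},{"x":0.002,"y":0,"z":0,"ax":0,"ay":0,"az":0,"claw":0},{"x":0,"y":0,"z":0,"ax":0,"ay":0,"az":0,"claw":0}]'
```

```text
clock: 6.05
eef_pos: [0.51, -0.2397, 0.0825]
tool_rot: [0.999, -0.035, -0.0, -0.0]
contact_force: [-1.6, -0.2, 1.6]
finger_gap: 0.007
gripper_force: 0.8
clock: 6.45
eef_pos: [0.5178, -0.2403, 0.0827]
tool_rot: [0.999, -0.035, 0.0, 0.0]
contact_force: [-0.2, -0.2, 0.1]
finger_gap: 0.007
gripper_force: 0.2
```

```bash
python3 -m inch '[{"x":0.002,"y":0,"z":0,"ax":0,"ay":0,"az":0,"claw":0},{"x":0.002,"y":0,"z":0,"ax":0,"ay":0,"az":0,"claw":0}]'
python3 -m inch '[{"x":0.001,"y":0,"z":0,"ax":0,"ay":0,"az":0,"claw":0},{"x":0.001,"y":0,"z":0,"ax":0,"ay":0,"az":0,"claw":0}]'
```

```text
clock: 6.65
eef_pos: [0.5215, -0.2406, 0.0826]
tool_rot: [0.999, -0.036, -0.0, -0.0]
contact_force: [-1.1, 0.2, 0.2]
finger_gap: 0.001
gripper_force: 0.6
clock: 6.85
eef_pos: [0.5234, -0.2406, 0.0824]
tool_rot: [0.999, -0.035, -0.0, -0.0]
contact_force: [-3.9, -0.2, -0.7]
finger_gap: 0.002
gripper_force: 1.4
```

```bash
python3 -m inch '[{"x":0.0006,"y":0,"z":0,"ax":0,"ay":0,"az":0,"claw":0},{"x":0,"y":0,"z":0,"ax":0,"ay":0,"az":0,"claw":0}]'
python3 -m inch '[{"x":-0.01,"y":0,"z":0,"ax":0,"ay":0,"az":0,"claw":0},{"x":-0.015,"y":0,"z":0,"ax":0,"ay":0,"az":0,"claw":0},{"x":-0.015,"y":0,"z":0,"ax":0,"ay":0,"az":0,"claw":0},{"x":-0.007,"y":0,"z":0,"ax":0,"ay":0,"az":0,"claw":0},{"x":0,"y":0,"z":0,"ax":0,"ay":0,"az":0,"claw":0},{"x":0,"y":0,"z":0,"ax":0,"ay":0,"az":0,"claw":0}]'
python3 look.py w5
python3 - <<'E'
import cv2,pickle
from h import *
f,C=pickle.load(open('w5.pkl','rb'))
print('on/off tips px in crop',(proj(f,box((.5415,-.241,-.07),[(-1,0,94),(-25,0,94),(-13,0,62)]),C)-[180,40])*2)
cv2.imwrite('pics/c5.png',cv2.resize(f['pixels'][40:260,180:400,::-1],(440,440)))
E
```

```text
clock: 7.05
eef_pos: [0.5236, -0.2406, 0.0823]
tool_rot: [0.999, -0.035, -0.001, -0.0]
contact_force: [-5.1, 0.0, 0.3]
finger_gap: 0.005
gripper_force: 2.0
clock: 7.65
eef_pos: [0.4778, -0.2377, 0.0831]
tool_rot: [0.999, -0.036, 0.001, 0.0]
contact_force: [-0.4, 0.3, 0.6]
finger_gap: 0.004
gripper_force: 0.0
7.65 [ 0.47783776 -0.23770307  0.08310106] 0.0039640407275264725 [-0.41769328  0.33228277  0.63920086] [[ 0.997 -0.071  0.001]
 [-0.071 -0.997 -0.001]
 [ 0.001  0.    -1.   ]]
on/off tips px in crop [[194.68864551 202.50200514]
 [194.93350933 296.6258772 ]
 [195.11586929 238.09705225]]
```

View pics/c5.png

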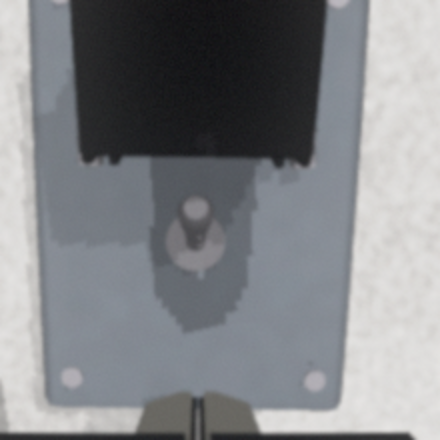

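The toggle tip is now at (196,207), matching "on" (about row 206 after the 4 px offset seen at the pivot). The force rose to 5 N against the stop and the box hasn't shifted. Next I go up and over, behind the lip.

```bash
python3 -m inch '[{"x":0,"y":0,"z":-0.03,"ax":0,"ay":0,"az":0,"claw":0},{"x":0,"y":0,"z":-0.04,"ax":0,"ay":0,"az":0,"claw":0},{"x":0,"y":0,"z":-0.03,"ax":0,"ay":0,"az":0,"claw":0},{"x":0.02,"y":0,"z":0,"ax":0,"ay":0,"az":0,"claw":0},{"x":0.035,"y":0,"z":0,"ax":0,"ay":0,"az":0,"claw":0},{"x":0.035,"y":0,"z":0,"ax":0,"ay":0,"az":0,"claw":0},{"x":0.03,"y":0,"z":0,"ax":0,"ay":0,"az":0,"claw":0},{"x":0.019,"y":0,"z":0,"ax":0,"ay":0,"az":0,"claw":0},{"x":0,"y":0,"z":0,"ax":0,"ay":0,"az":0,"claw":0},{"x":0,"y":0,"z":0.02,"ax":0,"ay":0,"az":0,"claw":0},{"x":0,"y":0,"z":0.02,"ax":0,"ay":0,"az":0,"claw":0},{"x":0,"y":0,"z":0.012,"ax":0,"ay":0,"az":0,"claw":0},{"x":0,"y":0,"z":0,"ax":0,"ay":0,"az":0,"claw":0}]'
python3 -m inch '[{"x":-0.004,"y":0,"z":0,"ax":0,"ay":0,"az":0,"claw":0},{"x":-0.004,"y":0,"z":0,"ax":0,"ay":0,"az":0,"claw":0},{"x":-0.004,"y":0,"z":0,"ax":0,"ay":0,"az":0,"claw":0},{"x":-0.004,"y":0,"z":0,"ax":0,"ay":0,"az":0,"claw":0}]'
```

```text
clock: 9.0
eef_pos: [0.6141, -0.2466, 0.128]
tool_rot: [0.999, -0.035, -0.002, -0.001]
contact_force: [-0.9, -0.2, 0.0]
finger_gap: 0.006
gripper_force: 0.0
clock: 9.4
eef_pos: [0.6002, -0.2465, 0.1318]
tool_rot: [0.999, -0.035, 0.001, 0.0]
contact_force: [0.2, 0.4, 0.3]
finger_gap: 0.01
gripper_force: 0.2
```

```bash
python3 -m inch '[{"x":-0.004,"y":0,"z":-0.001,"ax":0,"ay":0,"az":0,"claw":0},{"x":-0.004,"y":0,"z":-0.001,"ax":0,"ay":0,"az":0,"claw":0},{"x":-0.004,"y":0,"z":-0.001,"ax":0,"ay":0,"az":0,"claw":0},{"x":-0.004,"y":0,"z":-0.001,"ax":0,"ay":0,"az":0,"claw":0},{"x":-0.004,"y":0,"z":-0.001,"ax":0,"ay":0,"az":0,"claw":0}]'
python3 -m inch '[{"x":-0.004,"y":0,"z":-0.001,"ax":0,"ay":0,"az":0,"claw":0},{"x":-0.004,"y":0,"z":-0.001,"ax":0,"ay":0,"az":0,"claw":0},{"x":-0.004,"y":0,"z":0,"ax":0,"ay":0,"az":0,"claw":0},{"x":-0.004,"y":0,"z":0,"ax":0,"ay":0,"az":0,"claw":0},{"x":-0.004,"y":0,"z":0,"ax":0,"ay":0,"az":0,"claw":0},{"x":-0.004,"y":0,"z":0,"ax":0,"ay":0,"az":0,"claw":0},{"x":-0.003,"y":0,"z":0,"ax":0,"ay":0,"az":0,"claw":0},{"x":0,"y":0,"z":0,"ax":0,"ay":0,"az":0,"claw":0},{"x":0,"y":0,"z":0,"ax":0,"ay":0,"az":0,"claw":0},{"x":0,"y":0,"z":0,"ax":0,"ay":0,"az":0,"claw":0},{"x":0,"y":0,"z":0,"ax":0,"ay":0,"az":0,"claw":0}]'
python3 - <<'E'
from rig import env
import cv2,numpy as np
s=env.grab_frame('scene')['pixels'][190:290,190:270,::-1];t=env.grab_frame('top')['pixels'][150:250,300:380,::-1]
cv2.imwrite('pics/c6.png',cv2.resize(np.hstack([t,s]),None,fx=5,fy=5,interpolation=cv2.INTER_CUBIC))
E
```

```text
clock: 9.9
eef_pos: [0.5797, -0.2447, 0.1357]
tool_rot: [0.999, -0.035, -0.0, -0.0]
contact_force: [-0.2, 0.5, -0.9]
finger_gap: 0.005
gripper_force: 0.0
clock: 11.0
eef_pos: [0.5533, -0.2429, 0.1376]
tool_rot: [0.999, -0.035, 0.0, 0.0]
contact_force: [-0.1, 0.4, 0.6]
finger_gap: 0.003
gripper_force: 0.0
```

View pics/c6.png

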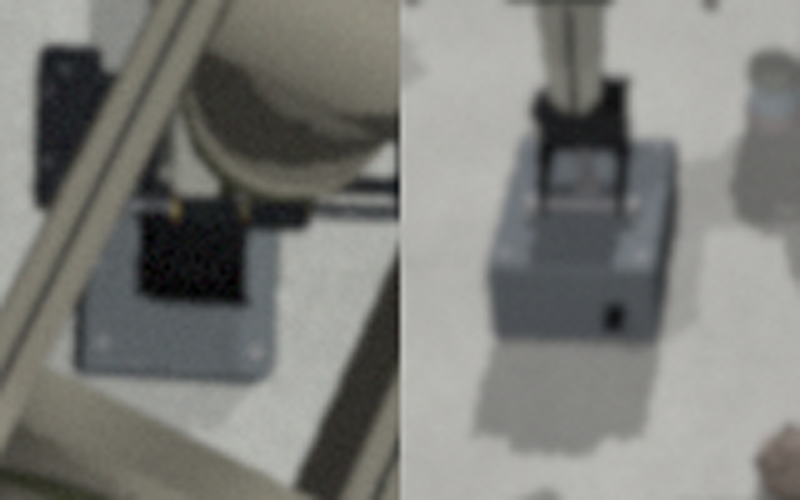

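The hood has dropped shut: its front edge is at rows 298-303 of the top crop, as at the start. The box edges also match the first picture. I'll lift clear, compare the views numerically, and hand in.

```bash
python3 -m inch '[{"x":0,"y":0,"z":-0.02,"ax":0,"ay":0,"az":0,"claw":0},{"x":0,"y":0,"z":-0.04,"ax":0,"ay":0,"az":0,"claw":0},{"x":0,"y":0,"z":-0.04,"ax":0,"ay":0,"az":0,"claw":0},{"x":0,"y":0,"z":-0.02,"ax":0,"ay":0,"az":0,"claw":0},{"x":0,"y":0,"z":0,"ax":0,"ay":0,"az":0,"claw":0},{"x":0,"y":0,"z":0,"ax":0,"ay":0,"az":0,"claw":0}]'
python3 - <<'E'
from rig import env
import cv2,pickle,numpy as np
a=pickle.load(open('scene0.pkl','rb'))['pixels'].astype(float);b=env.grab_frame('scene')['pixels'].astype(float)
d=cv2.GaussianBlur(np.abs(a-b).max(2),(5,5),0)
for n,(u,v,w,h) in dict(uv=(205,217,48,45),hoodtop=(215,203,25,15),plain=(275,205,48,55),dimmer=(355,195,62,55),others=(240,265,200,25),jar=(258,200,18,18),ammo=(320,205,20,15)).items(): print(n,d[v:v+h,u:u+w].max().round(),d[v:v+h,u:u+w].mean().round(1))
E
```

```text
clock: 11.7
eef_pos: [0.5533, -0.2429, 0.2574]
tool_rot: [0.999, -0.035, 0.0, 0.0]
contact_force: [0.6, -0.5, 0.2]
finger_gap: 0.009
gripper_force: 0.0
uv 24.0 2.2
hoodtop 4.0 2.0
plain 50.0 15.2
dimmer 15.0 1.5
others 51.0 10.4
jar 76.0 16.7
ammo 48.0 11.7
```

```bash
python3 -c "from rig import env; print(env.finish_job())"
```

```text
the job is handed in; nothing more can be done
None
```

The lamp is switched on: I swung the hood open, pushed the toggle over to its back stop, dropped the hood fully shut again, and handed the job in at about 12 s. The box hasn't moved and nothing else was touched, though scene-image differences around the plain box, jar and ammonite, which I put down to the arm's shadow, were not checked further.

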